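# Hold a carving blank down with a bridging bar and press the maker's die on it

### The arm

A 6-joint arm with a two-finger parallel gripper is mounted at the origin on the work surface. World frame = base frame: x ahead of the robot, y to its left, z up, the work surface at z = 0. Lengths are in m, angles in degrees, forces in N, time in s.
With the tool pointing down it reaches from about 0.3 to 0.75 m from the base axis. Payload 8.5 kg.
Tool frame: the origin (TCP) lies at the very end of the fingers, on their centre line; the grasp point (between the pads) lies 19 mm behind it (env.pinch_z is the distance from the TCP to the grasp point, in m); z points along the fingers, y is the line along which they close (so a half turn about z gives the same grasp; the last joint's range is limited). The gripper opens to 85 mm and grips with 20 to 120 N. Pads are 22 mm wide; open, the fingers measure 114 mm over their backs; the gripper's body (76 mm by 85 mm) begins 54 mm behind the grasp point. The pads swing forward as they close: fully open they stand 13 mm farther back than shut.
Start: joints at [-85.044, 21.807, 74.336, -0, 83.858, -12.336], TCP at [0.163, -0.525, 0.192] pointing down, gripper open.
Joint ranges: [-178.18, 178.18], [-50.72, 133.34], [12.68, 142.11], [-81.47, 261.47], [9.98, 163.14], [-165.26, 165.26]. Speed limits (degrees/s): [136.94, 136.94, 180, 180, 180, 180].

### API

Orientations are given as a 3x3 rotation matrix whose columns are the frame's x, y, z axes.
In Python, from rig import env, viewer gives the robot as it stands.
- The arm moves only by the tool drive_tool, never from a script. Its argument "series" is a list of rows, each a list of 3 entries, a list of its own where there are three numbers: the shift along the tool's x, y, z in m, then the turn about the tool's z in degrees, then the finger opening in m, from 0 to 0.0854. A call has 1 to 20 rows; each row is the pose to reach, as a shift and turn from the pose commanded when the call began, along the tool's axes at that moment; what a row does not reach only later rows make up. A row lasts 1/10 s, in which the tool goes at most 50 mm and 8.59 degrees, less where a joint would pass 70% of its speed; a pose out of reach is approached as far as the arm can. A call with a gripper value outside its range is refused whole. The fingers move at their own pace and stop on an object; "newtons" is the grip in N (left out, the last holds). Time passes only in rows, so rows that repeat a pose let the fingers close. It gives the time, the measured TCP pose, the force, the opening and the grip force at its end, in the units of the state.
- env.observe(): the state, without advancing time (a new reading comes with each control period).
- viewer.get_image(name): name is "scene" or "top"; returns a dict with "img" (480x640x3 uint8, red, green, blue), "depth" (480x640 float32, m along the optical axis (not along the pixel's ray), 0 where there is no reading), "camera_matrix" (3x3 intrinsics, pixels), "distortion" ([k1, k2, p1, p2, k3] as OpenCV has them; the pictures are not rectified), "rvec" (rotation vector, rad) and "tvec" (3), from world to camera coordinates, as OpenCV has them. Camera axes: x right, y down, z forward; pixel columns grow to the right and rows downward; lengths in m; the calibration is good to about 2 mm. A picture is of the moment at which its call begins.
- env.close_job(): hands the job in; it is judged then, once.
The state is a dict: "time_s": time; "q": joint angles; "qvel": joint speeds; "joint_efforts": joint torques, N m; "position": TCP position; "tool_rot": TCP orientation; "ft_force": force on the tool from outside, world axes, zero at the start; "wrist_torque": the same for the moment, N m; "grip_width": finger opening in m; "gripper_force": force on a finger pad.
Only numpy, scipy, OpenCV 4.12 (cv2) and the standard library are available. Lean on these libraries where they do the work, as an engineer would, in place of code of your own. Each camera call takes 0.05 s, during which the arm holds its last target. There are 200 camera calls.

### The job

Secure the carving blank: lower the long hold-down bar across the two saddle blocks of the cradle, lying flat in both saddles, square and with equal ends over, and do not drop it. Then take the sprung die stamp by its handle, press its foot flat on the pale round spot of the blank until the spring gives nearly all its travel, keep it down for a second, lift it straight up without sliding, and stand it upright on its own small wooden block. Do not hammer, do not stamp the blank elsewhere or shift it, and leave the short bar and the offcuts where they are.

Things in the scene. Friction and masses are not known exactly. Their poses are not given: they have to be found in the camera images.
- long_bar_grip (a point): Grip of the long hold-down bar (loose, dark wood, 0.24 kg): a flat strip 190 mm long (y), 40 wide (x), 18 thick, with a rib on the middle of its top, 70 mm long (y), 24 thick (x), 40 high. This point is in the rib on the bar's middle, 40 mm above its underside, 22 above the strip's top. It starts on the table, rib up, on the left or right; the same either way round.
- short_bar_grip (a point): The same point of a bystander: a bar of the same section and rib but only 105 mm long, too short to span the saddles; it lies on the side of the table where the long bar does not. Leave it.
- cradle_seat (a point): Bar seat of the cradle: the point midway between its two saddles, at the height of the saddle floors, 58 mm above the table. Each saddle is a slot 48 mm wide (x), open at its ends, between two cheeks 12 mm thick and 15 mm high. The bar lies along y with 4 mm to spare on either side; when seated, its grip point is 40 mm above this point and its underside 3 mm above the blank.
- cradle: The fixed cradle: a plywood base 240 mm (x) by 200 mm (y) by 15 mm lying on the table, with two wooden saddle blocks centred 75 mm to either side (+y and -y), each 24 mm thick in y and 72 mm long in x, 73 mm high over the table. Origin under the base's centre.
- mark (a point): Centre of the pale round spot (54 mm across, dark rim) on the flat top of the carving blank: the place to stamp. The blank is a loose wooden slab 210 mm (x) by 100 (y) by 40, 0.6 kg, lying on the cradle's base between the saddle blocks, its top 55 mm above the table. The spot is on its centre line, 65 mm from its middle towards its -x end (robot's side). z is up.
- stamp_grip (a point): Middle of the stamp's handle (loose, 0.3 kg, stands upright): a square wooden grip 30 by 30 mm (sides along x and y), 60 mm high; below it a dark steel sleeve 36 mm across, 21 high, and below that a steel foot 40 mm across on a spring. This point is 75 mm above the underside of the foot, 30 mm below the stamp's top (overall height 105 mm).
- stamp_foot (a joint): How far the stamp's sprung foot is pushed up into the sleeve, in m: 0 free, 0.008 fully in. It starts to move at about 4 N and is fully in at about 12 N; a good impression needs more than 0.005 (9 N).
- stamp_block_top (a point): Centre of the top of the stamp's own fixed wooden block, 90 by 90 by 15 mm, on which the stamp stands at the start and must stand at the end. The top is 15 mm above the table. It may be on the left or the right of the robot; a fixed tin of brushes, 74 mm wide and 200 mm high, is on the other side.
- offcut_a_mid (a point): Bystander: centre of a reddish offcut, 110 by 60 by 45 mm. Leave it.
- offcut_b_mid (a point): Bystander: centre of a reddish offcut, 90 by 70 by 30 mm. Leave it.
There are look-alikes about, which are no part of the job. Leave any purple look-alike of the part that bears stamp_grip alone.

How it is judged:
By the outcome, as a careful person would: the job done as asked, in the order asked, and still so for the second after the job is handed in, with the robot touching nothing.
It also fails if it takes over 67 s, if anything falls off the work surface, if the arm or the gripper's body presses on something with over 40 N, if the wrist force passes 120 N, or if a joint passes its speed limit or range.

## Working session

There is one attempt and no reset: what is moved stays moved. The work goes in short steps, Python scripts to look and compute and a tool call to move; the robot and the scene stay as the last step left them, time stands still between calls to the robot, and variables do not carry over. Pictures are saved under pics/ and viewed, at most 12 in all, crops included, and the job is handed in when it is done.

Besides the shell and the picture viewer there is one more tool, called after "Emit:" by a JSON object that holds its "name" and its "arguments". drive_tool: Moves the arm, as the interface text tells. Its arguments: {"type":"object","properties":{"series":{"type":"array"},"newtons":{"type":"number"}},"required":["series"]}

```bash
mkdir -p pics; cat > h.py <<'E'
import numpy as np, cv2
from rig import env, viewer
def cap(n):
    d=viewer.get_image(n); return d
def cloud(d):
    h,w=d["depth"].shape
    u,v=np.meshgrid(np.arange(w),np.arange(h))
    p=cv2.undistortPoints(np.stack([u,v],-1).reshape(-1,1,2).astype(np.float64),d["camera_matrix"],d["distortion"]).reshape(h,w,2)
    z=d["depth"].astype(float)
    c=np.dstack([p[...,0]*z,p[...,1]*z,z])
    R=cv2.Rodrigues(np.array(d["rvec"],float))[0]
    P=(c-np.array(d["tvec"]).reshape(3))@R
    P[z==0]=np.nan
    return P
def save(n,img): cv2.imwrite("pics/"+n,img[...,::-1])
E
python3 - <<'E'
from h import *
s=env.observe(); print({k:np.round(v,3).tolist() for k,v in s.items()}, env.pinch_z)
for n in("top","scene"):
    d=cap(n); save(n+"0.png",d["img"]); np.savez("%s0.npz"%n,img=d["img"],P=cloud(d))
E
```

```text
{'time_s': 0.0, 'q': [-85.045, 21.842, 74.386, -0.001, 83.858, -12.335], 'qvel': [-0.019, 0.097, 0.057, -0.067, -0.005, 0.023], 'joint_efforts': [0.0, -44.846, -23.128, -0.0, 0.005, 0.0], 'position': [0.163, -0.525, 0.192], 'tool_rot': [[0.955, 0.297, -0.0], [0.297, -0.955, 0.001], [0.0, -0.001, -1.0]], 'ft_force': [-0.827, 0.081, 0.506], 'wrist_torque': [-0.018, -0.08, -0.017], 'gripper_force': 0.0, 'grip_width': 0.086} 0.0187
```

View pics/top0.png

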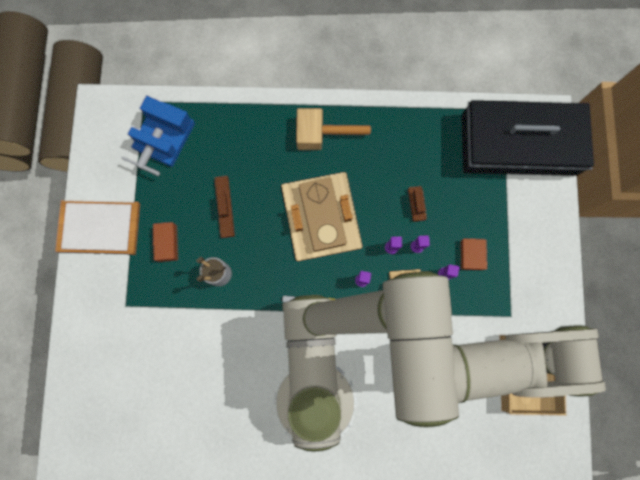

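View pics/scene0.png

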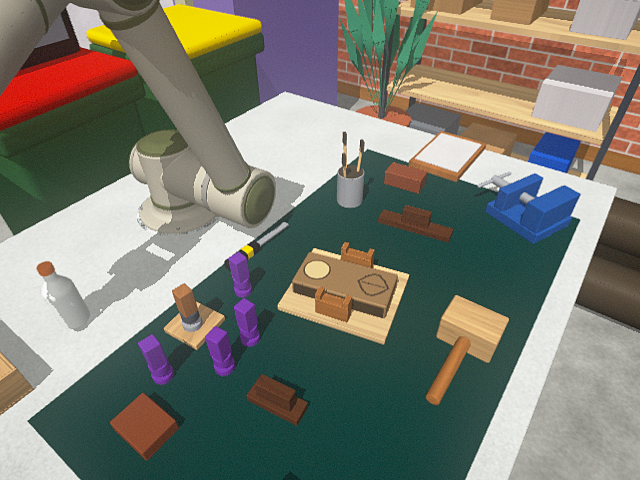

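The top view shows the long bar at (224,207) on the left, the short bar at (417,203) and the cradle at (321,217). In the scene view, the stamp with the wooden handle stands on its block at (187,308). Four purple look-alikes stand around it at (239,275), (246,323), (220,352) and (155,360). The wooden-handled one with a steel sleeve on the pale block fits the description; I'll confirm it in a crop.

```bash
cat >> h.py <<'E'
def rect(Q):
    c,s,a=cv2.minAreaRect((Q[:,:2]*1000).astype(np.float32))
    if s[0]<s[1]: s=s[::-1]; a+=90
    return np.round(c,1),np.round(s,1),round((a+90)%180-90,2),len(Q)   # a = dir of long side vs x
def sel(P,box,z0,z1):
    x0,x1,y0,y1=box
    return (P[...,0]>x0)&(P[...,0]<x1)&(P[...,1]>y0)&(P[...,1]<y1)&(P[...,2]>z0)&(P[...,2]<z1)
E
python3 - <<'E'
from h import *
T=np.load("top0.npz");S=np.load("scene0.npz")
for nm,(u,v) in dict(long=(224,207),short=(417,203),crad=(321,217),mark=(327,233),offa=(164,242),offb=(474,254),p1=(394,245),p2=(421,243),p3=(363,278),p4=(450,271),tin=(215,270)).items(): print(nm,np.round(T["P"][v,u],4))
for nm,(u,v) in dict(handle=(183,292),handletop=(183,288),crad=(345,290),mark=(317,270),long=(415,222),block=(205,335)).items(): print("S",nm,np.round(S["P"][v,u],4))
im=S["img"][230:400,90:290]
save("c1.png",cv2.resize(im,None,fx=3.5,fy=3.5,interpolation=cv2.INTER_CUBIC))
E
```

```text
long [0.5625 0.2855 0.0573]
short [ 0.5891 -0.2877  0.0594]
crad [ 0.5422 -0.0039  0.0453]
mark [ 0.4912 -0.0227  0.0607]
offa [0.4537 0.4598 0.0483]
offb [ 0.4437 -0.4599  0.0385]
p1 [ 0.4537 -0.2133  0.1029]
p2 [ 0.4619 -0.2905  0.1007]
p3 [ 0.3576 -0.1266  0.1012]
p4 [ 0.3837 -0.3716  0.1022]
tin [0.3694 0.2929 0.097 ]
S handle [ 0.3545 -0.2707  0.1204]
S handletop [ 0.3469 -0.2639  0.1207]
S crad [ 0.5722 -0.0389  0.0565]
S mark [ 0.4907 -0.0261  0.058 ]
S long [0.5766 0.2838 0.0281]
S block [ 0.3891 -0.2728  0.0154]
```

View pics/c1.png

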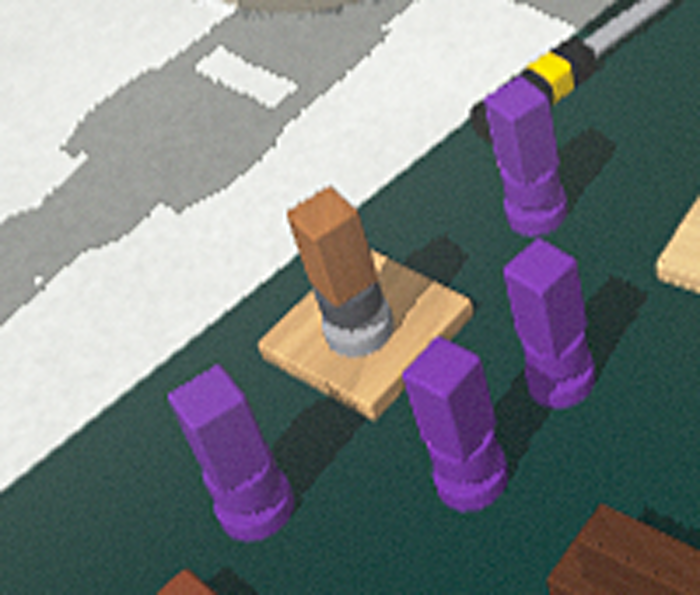

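The enlarged crop confirms it: the wooden-handled stamp with a steel sleeve and foot stands on the pale block (handle top at about (183,290) in the scene), with four purple ones around it to avoid. Next I measure poses.

```bash
python3 - <<'E'
from h import *
D={k:np.load(k+"0.npz") for k in("top","scene")}
def m(nm,box,z0,z1,red=None):
    for k,d in D.items():
        M=sel(d["P"],box,z0,z1)
        Q=d["P"][M]
        if len(Q)>8: print(k,nm,*rect(Q),"med",np.round(np.median(Q,0)*1000,1))
lb=(.45,.68,.22,.36)
m("long rib",lb,.048,.068); m("long strip+rib",lb,.009,.07)
cb=(.38,.7,-.16,.14)
m("saddle tops",cb,.0665,.09)
m("left",(.38,.7,0.02,.14),.0665,.09);m("right",(.38,.7,-.16,-.06),.0665,.09)
m("base",cb,.007,.023);m("blank",(.38,.7,-.075,.055),.045,.063); m("all",cb,.008,.1)
sb=(.29,.40,-.32,-.22)
m("stamp top",sb,.112,.13);m("block",(.27,.42,-.34,-.2),.010,.02)
# pale spot
for k,d in D.items():
    hsv=cv2.cvtColor(d["img"],cv2.COLOR_RGB2HSV); P=d["P"]
    M=sel(P,(.44,.54,-.08,.03),.045,.07); 
    v=d["img"].astype(int).sum(-1); th=(v[M].max()+np.median(v[M]))/2
    M&=v>430; print(k,"spot",th,*rect(P[M]),np.round(P[M].mean(0)*1000,1))
for nm,b in dict(p1=(.41,.49,-.25,-.17),p2=(.41,.5,-.33,-.25),p3=(.31,.4,-.17,-.08),p4=(.33,.43,-.42,-.33)).items(): m(nm,b,.09,.12)
E
```

```text
top long rib [575.5 295. ] [69.9 24.9] 10.1 195 med [574.3 293.9  57.9]
scene long rib [572.8 293.1] [70.7 31.2] 6.35 253 med [574.5 288.2  58.2]
top long strip+rib [563.1 294.6] [217.  120.9] 5.8 849 med [568.1 291.2  19.7]
scene long strip+rib [572.4 293.1] [190.2  46.2] 10.05 1215 med [577.7 285.6  20.1]
top saddle tops [579.2   2.4] [173.9 124.4] -76.8 148 med [559.5 -22.2  73.5]
scene saddle tops [551.3  -3.5] [175.9  72.7] -76.82 258 med [558.2 -64.6  73.6]
top left [536.7  69.6] [72.1 23.6] 12.95 73 med [558.6  70.5  73.1]
scene left [534.2  69.5] [72.7 26.3] 12.95 112 med [557.8  66.8  73.4]
top right [570.8 -76. ] [71.9 24. ] 12.1 70 med [550.9 -76.1  74.1]
scene right [568.4 -77.7] [71.8 26.4] 9.65 142 med [568.8 -79.1  73.6]
top base [540.2  -8.6] [318.2 296.1] 0.66 2361 med [527.4  20.5  14.7]
scene base [546.   18.3] [250.7 239.8] -77.09 2765 med [610.6 -70.7  16.2]
top blank [552.7  -9.9] [223.3 129.5] 0.09 2332 med [551.1  -8.1  55.3]
scene blank [551.4  -9.9] [222.8 129.9] 0.03 3525 med [558.3 -13.1  56.3]
top all [539.4  -6.9] [318.7 292.5] -0.62 5135 med [543.6  -3.
[... 348 characters left out ...]
4 54.6] -85.32 288 [490.2 -24.1  55.9]
scene spot 527.5 [492.8 -21.9] [100.9  75.8] -77.11 387 [487.9 -25.6  57. ]
top p1 [ 462.6 -218.4] [31.2 29.3] -89.76 126 med [ 462.4 -218.2  103.9]
scene p1 [ 461.3 -219.6] [30.8 30.4] -86.46 293 med [ 465.3 -222.5  105.4]
top p2 [ 467.6 -296. ] [31.2 29.8] -0.48 119 med [ 467.1 -295.   105. ]
scene p2 [ 465.8 -297. ] [31.1 30.3] 5.75 336 med [ 470.  -299.8  105.4]
top p3 [ 361.6 -129.7] [30.3 30.1] -9.49 119 med [ 360.6 -128.9  104.3]
scene p3 [ 358.9 -130.9] [31.8 30.5] -9.66 222 med [ 363.7 -133.9  105. ]
top p4 [ 386.  -378.1] [31.3 30.6] 79.75 126 med [ 385.8 -376.6  105.1]
scene p4 [ 384.6 -378.9] [31.7 30.2] -10.42 347 med [ 389.9 -380.4  105.5]
```

Emit:
{"name": "drive_tool", "arguments": {"series": [[[0.02, -0.02, -0.04], 0, 0.085], [[0.05, -0.05, -0.05], 1, 0.085], [[0.085, -0.085, -0.05], 1, 0.085], [[0.12, -0.12, -0.05], 2, 0.085], [[0.155, -0.155, -0.05], 2, 0.085], [[0.19, -0.19, -0.05], 3, 0.085], [[0.225, -0.225, -0.05], 3, 0.085], [[0.26, -0.26, -0.05], 4, 0.085], [[0.295, -0.295, -0.05], 4, 0.085], [[0.33, -0.33, -0.05], 5, 0.085], [[0.365, -0.37, -0.05], 5, 0.085], [[0.4, -0.405, -0.05], 6, 0.085], [[0.435, -0.44, -0.05], 6, 0.085], [[0.47, -0.475, -0.05], 7, 0.085], [[0.505, -0.51, -0.04], 7.3, 0.085], [[0.54, -0.55, -0.03], 7.3, 0.085], [[0.575, -0.59, -0.02], 7.3, 0.085], [[0.605, -0.63, -0.01], 7.3, 0.085], [[0.625, -0.65, 0], 7.3, 0.085], [[0.636, -0.66, 0.01], 7.3, 0.085]], "newtons": 40}}

```text
time_s: 2.1
position: [0.5746, 0.2971, 0.1802]
tool_rot: [[0.984, 0.176, -0.002], [0.176, -0.984, -0.0], [-0.002, -0.0, -1.0]]
ft_force: [-0.1, -0.9, -0.1]
grip_width: 0.0852
gripper_force: 0.0
```

Emit:
{"name": "drive_tool", "arguments": {"series": [[[0, 0, 0], 0, 0.085], [[0, 0, 0], 0, 0.085], [[0, 0, 0], 0, 0.085]]}}

```text
time_s: 2.4
position: [0.5746, 0.2927, 0.1833]
tool_rot: [[0.985, 0.172, 0.001], [0.172, -0.985, 0.0], [0.001, 0.0, -1.0]]
ft_force: [0.5, -0.1, 0.2]
grip_width: 0.085
gripper_force: 0.0
```

```bash
python3 - <<'E'
from h import *
s=env.observe(); print(s["time_s"],np.round(s["position"],4),np.round(s["tool_rot"],3).tolist(),np.round(s["q"],1),s["ft_force"])
for n in("top","scene"):
    d=cap(n); save(n+"1.png",d["img"]); np.savez("%s1.npz"%n,img=d["img"],P=cloud(d))
E
```

```text
2.4 [0.5746 0.2927 0.1833] [[0.985, 0.172, 0.001], [0.172, -0.985, 0.0], [0.001, 0.0, -1.0]] [16.5 31.9 58.6 -0.  89.4 96.6] [ 0.51100972 -0.10692339  0.21381488]
```

View pics/scene1.png

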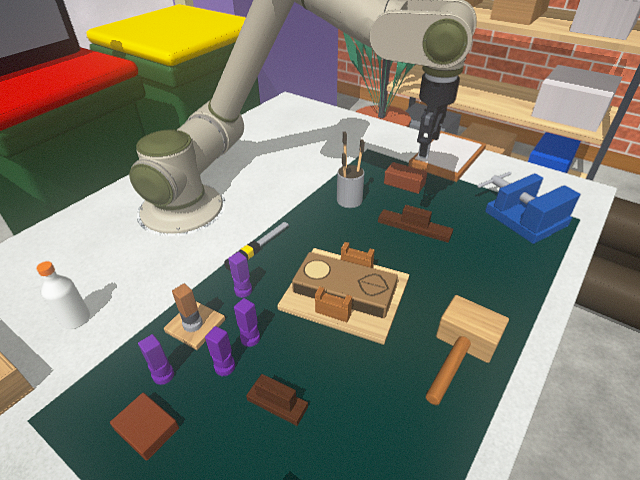

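The gripper stands over the long bar at (415,220), and nothing else has moved. Now I descend and grip the rib.

Emit:
{"name": "drive_tool", "arguments": {"series": [[[0, -0.001, 0.025], 0, 0.07], [[0, -0.001, 0.05], 0, 0.07], [[0, -0.001, 0.075], 0, 0.07], [[0, -0.001, 0.1], 0, 0.07], [[0, -0.001, 0.12], 0, 0.07], [[0, -0.001, 0.135], 0, 0.07], [[0, -0.001, 0.147], 0, 0.07], [[0, -0.001, 0.154], 0, 0.07], [[0, -0.001, 0.158], 0, 0.07], [[0, -0.001, 0.158], 0, 0.07], [[0, -0.001, 0.158], 0, 0.05], [[0, -0.001, 0.158], 0, 0.03], [[0, -0.001, 0.158], 0, 0.02], [[0, -0.001, 0.158], 0, 0.015], [[0, -0.001, 0.158], 0, 0.015], [[0, -0.001, 0.158], 0, 0.015]], "newtons": 50}}

```text
time_s: 4.1
position: [0.5744, 0.2951, 0.0243]
tool_rot: [[0.985, 0.174, 0.0], [0.174, -0.985, -0.0], [0.0, 0.0, -1.0]]
ft_force: [0.2, -0.3, 0.2]
grip_width: 0.0151
gripper_force: 0.0
```

```bash
python3 - <<'E'
from h import *
d=np.load("top1.npz");P=d["P"]
for k in("top","scene"):
    d=np.load(k+"1.npz");P=d["P"];img=d["img"].astype(int)
    print(k)
    for nm,b,z0,z1 in[("stampTop",(.29,.40,-.32,-.22),.112,.13),("block",(.27,.42,-.34,-.2),.010,.02),("L",(.38,.7,0.02,.14),.0665,.09),("R",(.38,.7,-.16,-.06),.0665,.09),("longrib",(.45,.68,.22,.36),.048,.068),("long",(.45,.68,.22,.36),.012,.068)]:
        Q=P[sel(P,b,z0,z1)]
        if len(Q)>8: print(nm,*rect(Q),np.round(np.median(Q,0)*1000,1))
    # spot within blank top in cradle frame
    c=np.array([.5525,-.0036]);a=np.radians(13);Rm=np.array([[np.cos(a),np.sin(a)],[-np.sin(a),np.cos(a)]])
    L=(P[...,:2]-c)@Rm.T
    B=(np.abs(L[...,0])<.13)&(np.abs(L[...,1])<.06)&(P[...,2]>.047)&(P[...,2]<.0635)
    print("blank local",*rect(np.c_[L[B],L[B][:,0]]))
    M=B&(img.sum(-1)>430)&(L[...,0]<-.02)&(np.abs(L[...,1])<.045)
    (cc,r)=cv2.minEnclosingCircle((P[M][:,:2]*1000).astype(np.float32)); print("spot",np.round(cc,1),r,M.sum(),np.round(P[M].mean(0)*1000,1),"local",np.round(L[M].mean(0)*1000,1))
E
```

```text
top
stampTop [ 350.7 -268.3] [30.3 30.1] 82.74 121 [ 351.1 -267.9  119.4]
block [ 350.8 -276.9] [127.1  95.5] -80.93 609 [ 337.4 -250.    15.2]
L [558.   67.2] [113.3  43.8] -5.91 75 [558.9  68.6  72.8]
R [571.1 -77.4] [72.5 23.6] 10.44 69 [572.2 -76.   72. ]
longrib [546.4 283.4] [13.2 10.5] -68.15 18 [547.3 284.7  57. ]
long [575.1 286.1] [185.5  31.8] 13.47 284 [541.4 279.4  18.9]
blank local [ 0.4 -2.3] [211.6 101.8] 1.59 2316
spot [490.3 -23. ] 28.066457748413086 273 [490.2 -22.8  56. ] local [-65.   -4.7]
scene
stampTop [ 348.8 -268.8] [32.1 29.9] -9.09 235 [ 351.9 -270.2  120.7]
block [ 344.9 -262.2] [91.8 90.4] 5.45 1056 [ 360.8 -276.9   16.3]
L [534.2  69.7] [71.9 27.1] 11.13 114 [558.1  66.4  73.6]
R [568.  -77.2] [71.9 23.6] 12.5 143 [546.2 -78.7  73.8]
longrib [572.2 294.7] [70.3 30.1] 9.41 252 [574.5 288.7  58.1]
long [572.3 293.3] [190.2  45.3] 9.23 1151 [577.7 285.8  20.4]
blank local [-2.6 -2.7] [209.7 105.1] 1.41 3432
spot [483.2  -6. ] 44.55167007446289 354 [487.1 -21.3  57.2] local [-67.8  -2.6]
```

The opening went to 15 mm with no force, so the rib is not in the grip. I'll look.

```bash
python3 - <<'E'
from h import *
d=cap("scene"); im=d["img"][100:280,310:510]
P=cloud(d); np.savez("scene2.npz",img=d["img"],P=P)
t=cap("top"); it=t["img"][140:290,140:300]; np.savez("top2.npz",img=t["img"],P=cloud(t))
a=cv2.resize(im,(400,360),interpolation=cv2.INTER_CUBIC);b=cv2.resize(it,(384,360),interpolation=cv2.INTER_CUBIC)
save("c2.png",np.hstack([a,b]))
s=env.observe();print(s["grip_width"],s["gripper_force"],s["position"])
# projection of the TCP and of the bar centre
for n,q in(("tcp",s["position"]),("rib",[.574,.294,.058])):
    print(n,cv2.projectPoints(np.array([q],float),np.array(d["rvec"]),np.array(d["tvec"]),d["camera_matrix"],d["distortion"])[0].ravel())
E
```

```text
0.01477394324688229 0.0 [0.57438624 0.29508797 0.02422347]
tcp [415.97102355 220.62216694]
rib [417.49306147 210.37869566]
```

View pics/c2.png

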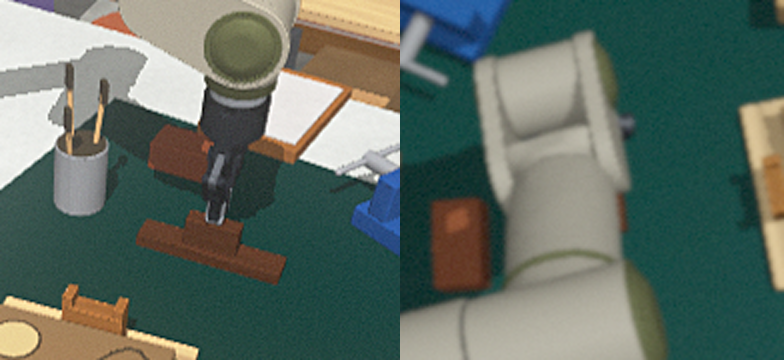

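The crop shows the bar still in place. The fingertips, at about scene (417,208), end just at or behind the rib's top edge instead of straddling it. I'll check the real tip position in the cloud.

```bash
python3 - <<'E'
from h import *
d=np.load("scene2.npz");P=d["P"];o=np.load("scene1.npz")["P"]
for v in range(150,232,5): print(v,[np.round(P[v,u]*1000).tolist() for u in (410,416,422)], d["img"][v,416])
for nm,b,z0,z1 in[("longrib",(.45,.68,.22,.31),.048,.062),("long",(.45,.68,.22,.36),.012,.03)]:
    for q in(o,P): print(nm,*rect(q[sel(q,b,z0,z1)]))
E
```

```text
150 [[378.0, 657.0, -2.0], [557.0, 264.0, 239.0], [570.0, 266.0, 242.0]] [55 56 55]
155 [[396.0, 620.0, 3.0], [560.0, 261.0, 229.0], [573.0, 264.0, 231.0]] [61 58 58]
160 [[542.0, 275.0, 203.0], [562.0, 261.0, 216.0], [577.0, 259.0, 222.0]] [53 51 54]
165 [[426.0, 560.0, 6.0], [565.0, 258.0, 205.0], [578.0, 261.0, 209.0]] [60 62 64]
170 [[463.0, 474.0, 45.0], [478.0, 483.0, 46.0], [579.0, 264.0, 194.0]] [55 52 55]
175 [[476.0, 449.0, 46.0], [569.0, 259.0, 180.0], [582.0, 261.0, 184.0]] [47 48 50]
180 [[483.0, 436.0, 38.0], [572.0, 256.0, 169.0], [586.0, 256.0, 175.0]] [54 49 54]
185 [[486.0, 436.0, 23.0], [579.0, 243.0, 165.0], [584.0, 268.0, 153.0]] [125 129 137]
190 [[487.0, 439.0, 4.0], [584.0, 235.0, 158.0], [596.0, 241.0, 159.0]] [122 127 135]
195 [[497.0, 420.0, 1.0], [583.0, 243.0, 139.0], [591.0, 261.0, 132.0]] [46 45 52]
200 [[509.0, 396.0, 3.0], [578.0, 260.0, 112.0], [591.0, 265.0, 115.0]] [35 35 44]
205 [[519.0, 376.0, 2.0], [575.0, 275.0, 87.0], [585.0, 289.0, 82.0]] [46 54 51]
210 [[559.0, 281.0, 61.0], [574.0, 283.0, 66.0], [583.0, 301.0, 58.0]] [81 86 91]
215 [[561.0, 281.0, 46.0], [576.0, 284.0, 50.0], [590.0, 287.0, 55.0]] [90 57 42]
220 [[564.0, 281.0, 31.0], [579.0, 282.0, 37.0], [593.0, 286.0, 40.0]] [92 59 44]
225 [[568.0, 274.0, 21.0], [580.0, 285.0, 19.0], [596.0, 286.0, 26.0]] [89 62 49]
230 [[570.0, 275.0, 4.0], [585.0, 277.0, 10.0], [600.0, 280.0, 15.0]] [88 59 42]
longrib [572.2 294.7] [70.3 30.1] 9.41 248
longrib [572.4 292.5] [70.1 26.6] 9.09 211
long [572.3 293.3] [190.2  45.3] 9.23 738
long [572.6 293.9] [190.   46.9] 8.86 737
```

```bash
python3 - <<'E'
from h import *
o=np.load("scene1.npz");t=np.load("scene2.npz")
for d,box,zs in((o,(.54,.61,.24,.34),(.1,.4)),(t,(.54,.61,.24,.34),(.059,.4))):
    P=d["P"];M=sel(P,box,*zs);Q=P[M]
    print(len(Q),np.round(np.sort(Q[:,2])[[0,3,8,20,40]],3))
    h=Q[np.argsort(Q[:,2])[:12]];print(np.round(h*1000).tolist())
p=o["P"]
for v in range(120,185,5): print(v,[np.round(p[v,u]*1000).tolist() for u in (418,424,430)],o["img"][v,424])
s=env.observe();print(np.round(s["q"],2),s["wrist_torque"],s["ft_force"],s["joint_efforts"])
E
```

```text
1422 [0.237 0.238 0.239 0.241 0.245]
[[582.0, 249.0, 237.0], [568.0, 336.0, 237.0], [573.0, 340.0, 237.0], [570.0, 336.0, 238.0], [581.0, 245.0, 238.0], [572.0, 337.0, 238.0], [579.0, 243.0, 238.0], [565.0, 337.0, 239.0], [570.0, 247.0, 239.0], [568.0, 339.0, 239.0], [563.0, 334.0, 239.0], [574.0, 243.0, 239.0]]
2186 [0.059 0.059 0.059 0.059 0.06 ]
[[605.0, 296.0, 59.0], [544.0, 299.0, 59.0], [603.0, 310.0, 59.0], [540.0, 296.0, 59.0], [585.0, 291.0, 59.0], [569.0, 285.0, 59.0], [553.0, 294.0, 59.0], [595.0, 304.0, 59.0], [562.0, 281.0, 59.0], [572.0, 283.0, 59.0], [585.0, 302.0, 59.0], [570.0, 281.0, 59.0]]
120 [[-31.0, 1679.0, -415.0], [580.0, 224.0, 333.0], [591.0, 230.0, 333.0]] [70 71 76]
125 [[-7.0, 1633.0, -421.0], [582.0, 223.0, 323.0], [593.0, 227.0, 324.0]] [70 65 70]
130 [[337.0, 797.0, -1.0], [584.0, 222.0, 313.0], [596.0, 225.0, 315.0]] [65 64 68]
135 [[573.0, 223.0, 298.0], [373.0, 770.0, 2.0], [596.0, 230.0, 302.0]] [255 255 255]
140 [[576.0, 219.0, 289.0], [587.0, 223.0, 291.0], [594.0, 240.0, 286.0]] [78 79 81]
145 [[387.0, 696.0, 2.0], [582.0, 242.0, 269.0], [435.0, 678.0, 24.0]] [55 54 50]
150 [[402.0, 664.0, 2.0], [584.0, 241.0, 258.0], [450.0, 646.0, 26.0]] [59 57 55]
155 [[570.0, 247.0, 239.0], [586.0, 242.0, 246.0], [462.0, 621.0, 24.0]] [58 55 56]
160 [[444.0, 573.0, 23.0], [460.0, 582.0, 24.0], [476.0, 589.0, 27.0]] [152 150 151]
165 [[451.0, 562.0, 13.0], [469.0, 564.0, 19.0], [485.0, 571.0, 21.0]] [184 124  74]
170 [[483.0, 487.0, 45.0], [497.0, 495.0, 46.0], [493.0, 559.0, 12.0]] [116  74  53]
175 [[496.0, 460.0, 47.0], [508.0, 473.0, 45.0], [499.0, 550.0, 1.0]] [102  67  55]
180 [[506.0, 439.0, 46.0], [508.0, 480.0, 24.0], [511.0, 524.0, 2.0]] [92 63 48]
[16.71 39.85 71.1   0.   69.05 96.71] [ 0.01813483  0.02003113 -0.02813587] [0.34336734 0.18213493 0.55276593] [ 3.44339365e-03 -5.73554778e+01 -1.99320710e+01  1.49700709e-04
  7.11337634e-04 -9.18960694e-06]
```

The cloud shows that the reported TCP is about 38 mm below the real fingertips. At a reported z of 0.183 the open tips were at 0.237, and now they are at about 0.062 against a reported 0.024. The xy position agrees. From here I use true tip z ≈ reported z + 0.038. I'll open, descend further and watch the force.

Emit:
{"name": "drive_tool", "arguments": {"series": [[[0, 0, -0.005], 0, 0.07], [[0, 0, -0.005], 0, 0.07], [[0, 0, -0.005], 0, 0.07], [[0, 0, -0.005], 0, 0.07], [[0, 0, -0.005], 0, 0.07], [[0, 0, 0.005], 0, 0.07], [[0, 0, 0.015], 0, 0.07], [[0, 0, 0.022], 0, 0.07], [[0, 0, 0.028], 0, 0.07], [[0, 0, 0.032], 0, 0.07], [[0, 0, 0.032], 0, 0.07]]}}

```text
time_s: 5.3
position: [0.5741, 0.295, -0.0085]
tool_rot: [[0.985, 0.173, -0.001], [0.173, -0.985, -0.0], [-0.001, 0.0, -1.0]]
ft_force: [-0.7, 0.1, 0.0]
grip_width: 0.0697
gripper_force: 0.0
```

```bash
python3 - <<'E'
from h import *
d=cap("scene"); P=cloud(d); im=d["img"][130:250,350:480]
save("c3.png",cv2.resize(im,None,fx=5,fy=5,interpolation=cv2.INTER_CUBIC))
for v in range(190,232,4): print(v,[np.round(P[v,u]*1000).tolist() for u in (408,414,420,426)], d["img"][v,414])
M=sel(P,(.54,.61,.3,.36),.03,.15);Q=P[M];print(np.round(np.sort(Q[:,2])[:10],3))
E
```

```text
190 [[482.0, 437.0, 3.0], [571.0, 255.0, 142.0], [585.0, 256.0, 146.0], [592.0, 278.0, 136.0]] [49 49 56]
194 [[490.0, 423.0, 0.0], [580.0, 238.0, 143.0], [587.0, 257.0, 135.0], [591.0, 285.0, 121.0]] [94 93 98]
198 [[499.0, 403.0, 2.0], [585.0, 229.0, 139.0], [596.0, 235.0, 140.0], [576.0, 334.0, 74.0]] [101 105 113]
202 [[508.0, 386.0, 2.0], [586.0, 230.0, 127.0], [588.0, 262.0, 109.0], [549.0, 415.0, 1.0]] [88 92 97]
206 [[574.0, 226.0, 114.0], [586.0, 233.0, 115.0], [591.0, 260.0, 100.0], [558.0, 398.0, 1.0]] [46 48 52]
210 [[575.0, 229.0, 100.0], [584.0, 242.0, 96.0], [579.0, 297.0, 59.0], [591.0, 308.0, 58.0]] [35 38 37]
214 [[576.0, 230.0, 87.0], [591.0, 230.0, 94.0], [586.0, 284.0, 58.0], [599.0, 290.0, 60.0]] [60 68 69]
218 [[558.0, 279.0, 36.0], [586.0, 248.0, 68.0], [587.0, 285.0, 45.0], [602.0, 286.0, 51.0]] [32 38 34]
222 [[570.0, 254.0, 45.0], [586.0, 251.0, 55.0], [589.0, 287.0, 32.0], [603.0, 289.0, 37.0]] [45 50 51]
226 [[564.0, 273.0, 16.0], [577.0, 280.0, 18.0], [591.0, 286.0, 20.0], [605.0, 290.0, 24.0]] [112 110 109]
230 [[565.0, 274.0, 2.0], [581.0, 275.0, 10.0], [596.0, 278.0, 15.0], [610.0, 282.0, 18.0]] [63 43 39]
[0.03  0.031 0.037 0.039 0.04  0.04  0.04  0.042 0.042 0.044]
```

View pics/c3.png

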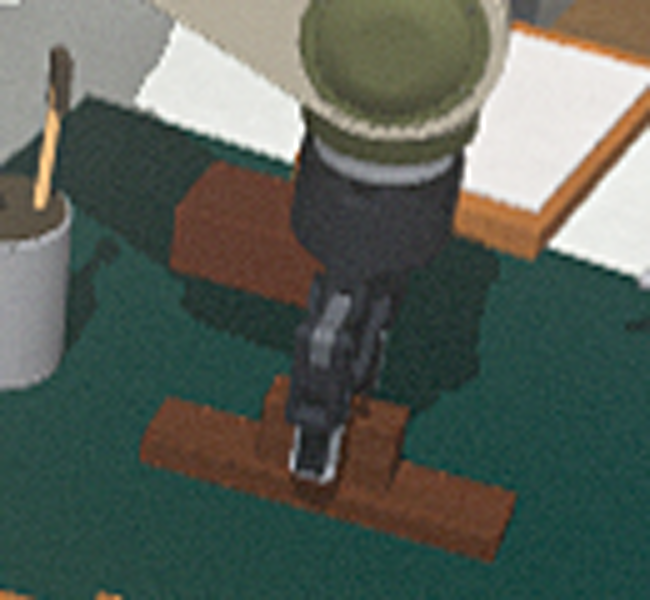

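The fingers now straddle the rib; the near tip is at about (412,226) in the scene. I go 7 mm lower and close.

Emit:
{"name": "drive_tool", "arguments": {"series": [[[0, 0, 0.003], 0, 0.07], [[0, 0, 0.006], 0, 0.06], [[0, 0, 0.007], 0, 0.05], [[0, 0, 0.007], 0, 0.04], [[0, 0, 0.007], 0, 0.03], [[0, 0, 0.007], 0, 0.02], [[0, 0, 0.007], 0, 0.01], [[0, 0, 0.007], 0, 0.01], [[0, 0, 0.007], 0, 0.01], [[0, 0, 0.007], 0, 0.01], [[0, 0, 0.007], 0, 0.01]], "newtons": 60}}

```text
time_s: 6.45
position: [0.5746, 0.2951, -0.0145]
tool_rot: [[0.985, 0.173, 0.001], [0.173, -0.985, 0.0], [0.001, -0.0, -1.0]]
ft_force: [0.2, -0.0, 3.8]
grip_width: 0.0233
gripper_force: 59.7
```

Emit:
{"name": "drive_tool", "arguments": {"series": [[[0, 0, -0.003], 0, 0.01], [[0, 0, -0.008], 0, 0.01], [[0, 0, -0.015], 0, 0.01], [[0, 0, -0.025], 0, 0.01], [[0, 0, -0.04], 0, 0.01], [[0, 0, -0.055], 0, 0.01], [[0, 0, -0.07], 0, 0.01], [[0, 0, -0.085], 0, 0.01], [[0, 0, -0.1], 0, 0.01], [[0, 0, -0.11], 0, 0.01], [[0, 0, -0.118], 0, 0.01], [[0, 0, -0.12], 0, 0.01]]}}

```text
time_s: 7.65
position: [0.5746, 0.2952, 0.1062]
tool_rot: [[0.985, 0.174, 0.001], [0.174, -0.985, 0.0], [0.001, -0.0, -1.0]]
ft_force: [0.1, 0.8, -1.6]
grip_width: 0.0232
gripper_force: 58.9
```

Emit:
{"name": "drive_tool", "arguments": {"series": [[[-0.001, 0.003, 0], -1, 0.01], [[-0.002, 0.009, 0], -3, 0.01], [[-0.005, 0.018, 0], -6, 0.01], [[-0.008, 0.03, 0], -10, 0.01], [[-0.012, 0.048, 0], -15, 0.01], [[-0.017, 0.066, 0], -21, 0.01], [[-0.022, 0.086, 0], -27, 0.01], [[-0.027, 0.106, 0], -33, 0.01], [[-0.032, 0.126, 0], -39, 0.01], [[-0.037, 0.146, 0], -45, 0.01], [[-0.042, 0.166, 0], -51, 0.01], [[-0.047, 0.186, 0], -57, 0.01], [[-0.052, 0.206, 0], -63, 0.01], [[-0.057, 0.226, 0], -69, 0.01], [[-0.061, 0.244, 0], -75, 0.01], [[-0.065, 0.26, 0], -81, 0.01], [[-0.068, 0.272, 0], -86, 0.01], [[-0.071, 0.281, 0], -90, 0.01], [[-0.072, 0.287, 0], -92, 0.01], [[-0.0727, 0.2895, 0], -93, 0.01]]}}

```text
time_s: 9.65
position: [0.5526, -0.0033, 0.1046]
tool_rot: [[-0.226, 0.974, -0.001], [0.974, 0.226, 0.0], [0.0, -0.001, -1.0]]
ft_force: [-0.6, 0.3, -0.8]
grip_width: 0.0231
gripper_force: 59.0
```

Emit:
{"name": "drive_tool", "arguments": {"series": [[[0, 0, 0], 0, 0.01], [[0, 0, 0], 0, 0.01], [[0, 0, 0], 0, 0.01]]}}

```text
time_s: 9.95
position: [0.5529, -0.0023, 0.1051]
tool_rot: [[-0.225, 0.974, -0.0], [0.974, 0.225, 0.0], [0.0, -0.0, -1.0]]
ft_force: [0.0, -0.1, -1.4]
grip_width: 0.0232
gripper_force: 59.0
```

```bash
python3 - <<'E'
from h import *
s=env.observe(); print(s["time_s"],np.round(s["position"],4),np.round(s["tool_rot"],3).tolist(),s["grip_width"],np.round(s["ft_force"],2),np.round(s["q"],1))
for n in("top","scene"):
    d=cap(n); P=cloud(d); np.savez(n+"3.npz",img=d["img"],P=P)
    for z0,z1 in((.10,.15),(.128,.145),(.15,.185)):
        Q=P[sel(P,(.44,.66,-.14,.14),z0,z1)]
        print(n,z0,len(Q),rect(Q) if len(Q)>8 else "",np.round(np.median(Q,0)*1000,1))
    if n=="scene": save("c4.png",cv2.resize(d["img"][190:350,240:440],None,fx=3.7,fy=3.7,interpolation=cv2.INTER_CUBIC))
E
```

```text
9.95 [ 0.5529 -0.0023  0.1051] [[-0.225, 0.974, -0.0], [0.974, 0.225, 0.0], [0.0, -0.0, -1.0]] 0.023152141512857615 [ 0.   -0.05 -1.35] [-12.5  26.6  81.9   0.   71.6 -25.5]
top 0.1 165 (array([570. , -73.4]), array([43.5, 40.1]), -76.29, 165) [565.  -78.8 137.8]
top 0.128 159 (array([570. , -73.4]), array([43.5, 40.1]), -76.29, 159) [565.5 -78.8 137.9]
top 0.15 13 (array([552.1, -32. ]), array([14.9,  4.9]), -45.36, 13) [550.9 -30.5 173.7]
scene 0.1 871 (array([552.6,  -3.1]), array([191. ,  40.5]), -77.76, 871) [568.1 -58.3 138.5]
scene 0.128 746 (array([552.6,  -3.1]), array([191. ,  40.5]), -77.76, 746) [567.8 -59.5 138.6]
scene 0.15 541 (array([553.6,  -6.1]), array([66.9, 48.5]), 83.14, 541) [558.4 -14.1 176.7]
```

View pics/c4.png

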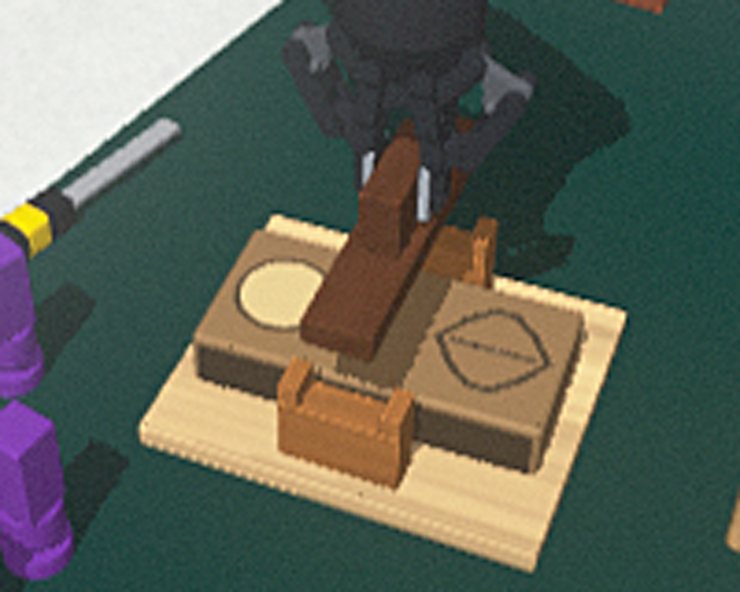

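The view shows the bar held square over the saddles at (345,270). Both cameras put its centre about (0.5,1.1) mm off. I correct that and lower slowly.

Emit:
{"name": "drive_tool", "arguments": {"series": [[[-0.0003, -0.0003, 0.004], 0, 0.01], [[-0.0006, -0.0005, 0.012], 0, 0.01], [[-0.001, -0.0007, 0.02], 0, 0.01], [[-0.001, -0.0007, 0.028], 0, 0.01], [[-0.001, -0.0007, 0.035], 0, 0.01], [[-0.001, -0.0007, 0.041], 0, 0.01], [[-0.001, -0.0007, 0.046], 0, 0.01], [[-0.001, -0.0007, 0.05], 0, 0.01], [[-0.001, -0.0007, 0.053], 0, 0.01], [[-0.001, -0.0007, 0.055], 0, 0.01], [[-0.001, -0.0007, 0.057], 0, 0.01], [[-0.001, -0.0007, 0.058], 0, 0.01], [[-0.001, -0.0007, 0.059], 0, 0.01], [[-0.001, -0.0007, 0.059], 0, 0.01], [[-0.001, -0.0007, 0.059], 0, 0.01]]}}

```text
time_s: 11.55
position: [0.5526, -0.0038, 0.0463]
tool_rot: [[-0.225, 0.974, 0.0], [0.974, 0.225, -0.0], [-0.0, 0.0, -1.0]]
ft_force: [-0.5, 0.9, -2.0]
grip_width: 0.0236
gripper_force: 59.0
```

```bash
python3 - <<'E'
from h import *
s=env.observe(); print(s["time_s"],np.round(s["position"],4),s["grip_width"],np.round(s["ft_force"],2),np.round(s["wrist_torque"],3))
c0={"top":(553.7,-3.2),"scene":(551.3,-4.1)}
for n in("top","scene"):
    d=cap(n); P=cloud(d); np.savez(n+"4.npz",img=d["img"],P=P)
    for z0,z1 in((.07,.085),):
        a=np.radians(13);Rm=np.array([[np.cos(a),np.sin(a)],[-np.sin(a),np.cos(a)]])
        L=(P[...,:2]-np.array(c0[n])/1000)@Rm.T
        im=d["img"].astype(int); dark=(im[...,0]<135)&(np.abs(L[...,0])<.03)&(np.abs(L[...,1])<.12)&(P[...,2]>.066)&(P[...,2]<.09)
        Q=L[dark]; print(n,len(Q), rect(np.c_[Q,Q[:,0]]),np.round(np.median(P[dark],0)*1000,1))
    if n=="scene": save("c5.png",cv2.resize(d["img"][190:350,240:440],None,fx=3.7,fy=3.7,interpolation=cv2.INTER_CUBIC))
E
```

```text
11.55 [ 0.5526 -0.0038  0.0463] 0.02355997116364743 [-0.52  0.87 -2.  ] [ 0.04  -0.05   0.023]
top 138 (array([  0.1, -74.1]), array([42., 41.]), -89.14, 138) [564.3 -81.9  78.2]
scene 779 (array([1.9, 1.2]), array([193.5,  59. ]), -88.44, 779) [567.  -59.4  79.7]
```

View pics/c5.png

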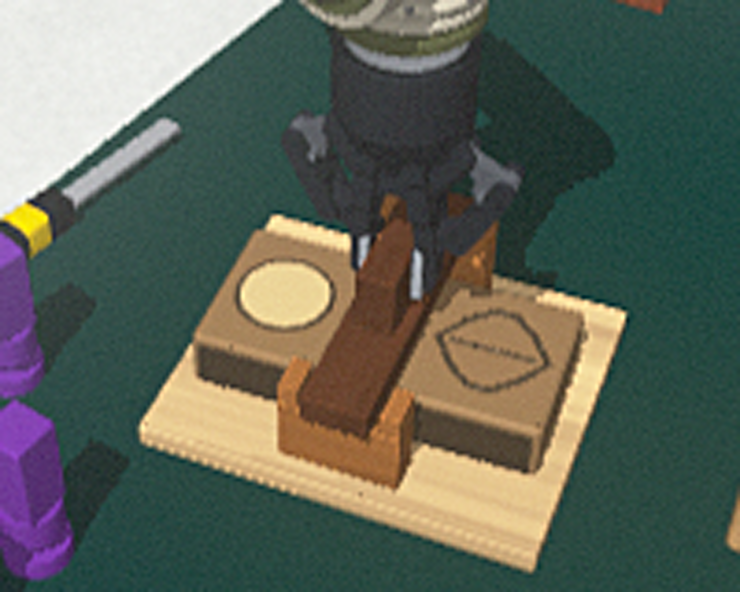

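The bar is inside both slots, centred to about 0.2 mm and about 2 mm above the floors. Last lowering.

Emit:
{"name": "drive_tool", "arguments": {"series": [[[0, 0, 0.0005], 0, 0.01], [[0, 0, 0.001], 0, 0.01], [[0, 0, 0.0015], 0, 0.01], [[0, 0, 0.002], 0, 0.01], [[0, 0, 0.0025], 0, 0.01], [[0, 0, 0.0025], 0, 0.01]]}}

```text
time_s: 12.25
position: [0.5525, -0.0038, 0.0436]
tool_rot: [[-0.225, 0.974, -0.0], [0.974, 0.225, 0.0], [0.0, -0.0, -1.0]]
ft_force: [-0.6, -0.4, -1.9]
grip_width: 0.0235
gripper_force: 59.0
```

Emit:
{"name": "drive_tool", "arguments": {"series": [[[0, 0, 0.0004], 0, 0.01], [[0, 0, 0.0007], 0, 0.01], [[0, 0, 0.001], 0, 0.01], [[0, 0, 0.001], 0, 0.01]]}}

```text
time_s: 12.65
position: [0.5526, -0.0038, 0.0435]
tool_rot: [[-0.225, 0.974, 0.001], [0.974, 0.225, -0.0], [-0.0, 0.001, -1.0]]
ft_force: [-3.1, 1.2, 5.9]
grip_width: 0.0233
gripper_force: 60.1
```

Contact came at the expected seat height. Release and rise.

Emit:
{"name": "drive_tool", "arguments": {"series": [[[0, 0, -0.0005], 0, 0.01], [[0, 0, -0.0005], 0, 0.026], [[0, 0, -0.0005], 0, 0.03], [[0, 0, -0.0005], 0, 0.04], [[0, 0, -0.0005], 0, 0.05], [[0, 0, -0.0005], 0, 0.06], [[0, 0, -0.0005], 0, 0.06], [[0, 0, -0.01], 0, 0.06], [[0, 0, -0.025], 0, 0.06], [[0, 0, -0.045], 0, 0.06], [[0, 0, -0.07], 0, 0.06], [[0, 0, -0.1], 0, 0.06], [[0, 0, -0.13], 0, 0.06], [[0, 0, -0.15], 0, 0.06], [[0, 0, -0.155], 0, 0.06]]}}

```text
time_s: 14.15
position: [0.5534, -0.0039, 0.2007]
tool_rot: [[-0.225, 0.974, 0.005], [0.974, 0.225, -0.001], [-0.002, 0.004, -1.0]]
ft_force: [0.5, 0.3, 0.3]
grip_width: 0.0597
gripper_force: 0.0
```

```bash
python3 - <<'E'
from h import *
s=env.observe(); print(s["time_s"],np.round(s["position"],4),s["grip_width"],np.round(s["ft_force"],2),np.round(s["q"],1))
c0={"top":(553.7,-3.2),"scene":(551.3,-4.1)}
a=np.radians(13);Rm=np.array([[np.cos(a),np.sin(a)],[-np.sin(a),np.cos(a)]])
for n in("top","scene"):
    d=cap(n); P=cloud(d); np.savez(n+"5.npz",img=d["img"],P=P)
    L=(P[...,:2]-np.array(c0[n])/1000)@Rm.T
    im=d["img"].astype(int); dark=(im[...,0]<135)&(np.abs(L[...,0])<.03)&(np.abs(L[...,1])<.12)&(P[...,2]>.066)&(P[...,2]<.084)
    Q=L[dark]; print(n,len(Q), rect(np.c_[Q,Q[:,0]]),np.round(np.median(P[dark],0)*1000,1))
    rib=(np.abs(L[...,0])<.03)&(np.abs(L[...,1])<.05)&(P[...,2]>.105)&(P[...,2]<.125);Q=L[rib]
    if len(Q)>8: print("rib",len(Q), rect(np.c_[Q,Q[:,0]]),np.round(np.median(P[rib],0)*1000,1))
    for e in(-85,-65,65,85):
        k=dark&(np.abs(L[...,1]*1000-e)<10); print(e,k.sum(),np.round(np.median(P[k][:,2])*1000,1) if k.any() else "")
    # spot
    M=(P[...,2]>.047)&(P[...,2]<.0635)&(im.sum(-1)>430)&(L[...,0]<-.03)&(L[...,0]>-.1)&(np.abs(L[...,1])<.04)
    print("spot",M.sum(),np.round(P[M].mean(0)*1000,1),"local",np.round(L[M].mean(0)*1000,1),rect(P[M]))
    Q=P[sel(P,(.29,.40,-.32,-.22),.112,.13)]
    if len(Q)>8: print("stamp",rect(Q))
E
```

```text
14.15 [ 0.5534 -0.0039  0.2007] 0.059727523378170784 [0.49 0.33 0.34] [-12.7  21.7  73.1  -0.   84.9 -25.7]
top 167 (array([ -6.1, -77.6]), array([55.6, 36.9]), -25.01, 167) [567.7 -79.   76.3]
rib 9 (array([  8.5, -29.4]), array([8.5, 7. ]), 76.27, 9) [568.5 -31.3 114.5]
-85 91 76.3
-65 71 76.1
65 0 
85 0 
spot 62 [479.3 -37.1  56.1] local [-80.1 -16.3] (array([480.9, -36.7]), array([39.8, 19.3]), -41.13, 62)
stamp (array([ 350.7, -268.5]), array([30.8, 30.4]), 81.42, 119)
scene 934 (array([1.7, 0.2]), array([192.8,  57.1]), -88.62, 934) [562.1 -46.3  77.1]
rib 348 (array([ 0.3, -0.4]), array([71.2, 24.2]), 89.86, 348) [554.3  -9.5 116.7]
-85 219 76.5
-65 154 77.4
65 53 77.1
85 107 76.9
spot 334 [487.7 -23.7  57.2] local [-66.4  -4.8] (array([487.4, -23.7]), array([55.6, 50.8]), -55.2, 334)
stamp (array([ 348.8, -269.2]), array([30.2, 29.9]), 78.61, 235)
```

The bar lies flat: the heights along it are all 76–77 mm. It is centred within 0.4 mm and square to 0.2°. Now the stamp, at about (0.350,-0.269) with yaw -9°.

Emit:
{"name": "drive_tool", "arguments": {"series": [[[-0.004, -0.005, 0], 1, 0.06], [[-0.014, -0.018, 0], 2, 0.06], [[-0.03, -0.036, 0], 4, 0.06], [[-0.048, -0.058, 0], 6, 0.06], [[-0.068, -0.082, 0], 8, 0.06], [[-0.09, -0.108, 0], 10, 0.06], [[-0.112, -0.136, 0], 12, 0.06], [[-0.134, -0.162, 0], 14, 0.06], [[-0.154, -0.187, 0], 16, 0.06], [[-0.174, -0.21, 0], 18, 0.06], [[-0.19, -0.23, 0], 20, 0.06], [[-0.202, -0.245, 0], 21, 0.06], [[-0.21, -0.254, 0], 22, 0.06], [[-0.2124, -0.2573, 0], 22, 0.06], [[-0.2124, -0.2573, 0], 22, 0.06], [[-0.2124, -0.2573, 0], 22, 0.06]], "newtons": 50}}

```text
time_s: 15.85
position: [0.3498, -0.2681, 0.1976]
tool_rot: [[0.156, 0.988, -0.0], [0.988, -0.156, 0.0], [0.0, -0.0, -1.0]]
ft_force: [0.1, 0.9, -0.2]
grip_width: 0.0601
gripper_force: 0.0
```

```bash
python3 - <<'E'
from h import *
s=env.observe(); print(s["time_s"],np.round(s["position"],4),np.round(s["tool_rot"],3).tolist(),np.round(s["q"],1))
print("to stamp, tool axes:",np.round(s["tool_rot"].T@(np.array([.3498,-.2688,.036])-s["position"]),4) if hasattr(s["tool_rot"],"T") else np.array(s["tool_rot"]).T@(np.array([.3498,-.2688,.036])-np.array(s["position"])))
for n in("scene",):
    d=cap(n);P=cloud(d);Q=P[sel(P,(.27,.43,-.36,-.18),.20,.25)];print(len(Q),np.round(np.sort(Q[:,2])[:10],3),rect(Q) if len(Q)>8 else "")
    save("c6.png",cv2.resize(d["img"][160:400,80:320],None,fx=2.5,fy=2.5,interpolation=cv2.INTER_CUBIC))
E
```

```text
15.85 [ 0.3498 -0.2681  0.1976] [[0.156, 0.988, -0.0], [0.988, -0.156, 0.0], [0.0, -0.0, -1.0]] [-52.9  10.5  89.8   0.   79.7 -44. ]
to stamp, tool axes: [-8.000e-04  1.000e-04  1.616e-01]
60 [0.243 0.243 0.243 0.243 0.243 0.244 0.244 0.244 0.244 0.244] (array([ 351.2, -267.5]), array([75.3, 21.7]), -8.7, 60)
```

View pics/c6.png

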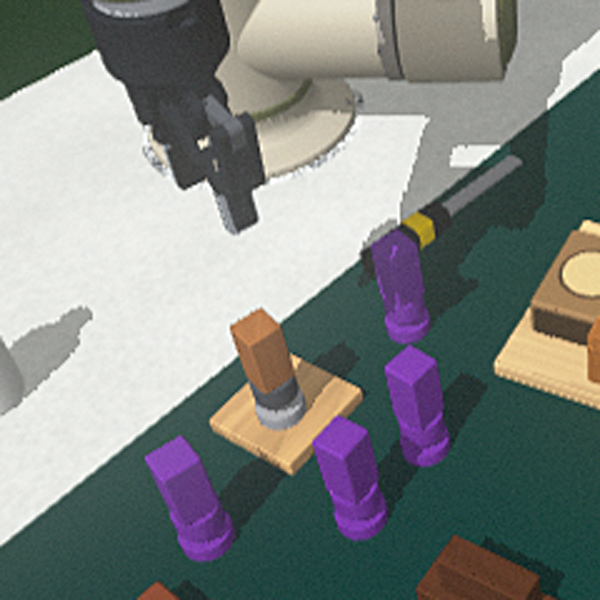

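The gripper is over the wooden-handled stamp (its handle at (262,350) in this crop), and the purple ones are clear. Descend and grip.

Emit:
{"name": "drive_tool", "arguments": {"series": [[[-0.001, 0, 0.02], 0, 0.06], [[-0.001, 0, 0.045], 0, 0.06], [[-0.001, 0, 0.07], 0, 0.06], [[-0.001, 0, 0.095], 0, 0.06], [[-0.001, 0, 0.115], 0, 0.06], [[-0.001, 0, 0.133], 0, 0.06], [[-0.001, 0, 0.147], 0, 0.06], [[-0.001, 0, 0.156], 0, 0.06], [[-0.001, 0, 0.16], 0, 0.06], [[-0.001, 0, 0.161], 0, 0.06], [[-0.001, 0, 0.161], 0, 0.05], [[-0.001, 0, 0.161], 0, 0.042], [[-0.001, 0, 0.161], 0, 0.036], [[-0.001, 0, 0.161], 0, 0.03], [[-0.001, 0, 0.161], 0, 0.025], [[-0.001, 0, 0.161], 0, 0.02], [[-0.001, 0, 0.161], 0, 0.02], [[-0.001, 0, 0.161], 0, 0.02]], "newtons": 60}}

```text
time_s: 17.7
position: [0.3494, -0.2696, 0.0368]
tool_rot: [[0.157, 0.988, -0.0], [0.988, -0.157, -0.0], [-0.0, -0.0, -1.0]]
ft_force: [-1.4, -0.6, 2.5]
grip_width: 0.0297
gripper_force: 59.3
```

Gripped at 29.7 mm. Lift straight up and carry to above the mark.

Emit:
{"name": "drive_tool", "arguments": {"series": [[[0, 0, -0.003], 0, 0.02], [[0, 0, -0.008], 0, 0.02], [[0, 0, -0.018], 0, 0.02], [[0, 0, -0.032], 0, 0.02], [[0, 0, -0.05], 0, 0.02], [[0, 0, -0.07], 0, 0.02], [[0, 0, -0.09], 0, 0.02], [[0, 0, -0.11], 0, 0.02], [[0, 0, -0.128], 0, 0.02], [[0, 0, -0.141], 0, 0.02], [[0, 0, -0.148], 0, 0.02], [[0, 0, -0.15], 0, 0.02]], "newtons": 80}}

```text
time_s: 18.9
position: [0.3495, -0.2696, 0.1875]
tool_rot: [[0.157, 0.988, 0.001], [0.988, -0.157, -0.001], [-0.001, 0.001, -1.0]]
ft_force: [0.5, 0.2, -2.8]
grip_width: 0.0295
gripper_force: 80.3
```

Emit:
{"name": "drive_tool", "arguments": {"series": [[[0.003, 0.001, 0], 0, 0.02], [[0.01, 0.004, 0], 0, 0.02], [[0.022, 0.008, 0], 0, 0.02], [[0.038, 0.014, 0], 0, 0.02], [[0.056, 0.021, 0], 0, 0.02], [[0.075, 0.028, 0], 0, 0.02], [[0.094, 0.035, 0], 0, 0.02], [[0.113, 0.042, 0], 0, 0.02], [[0.132, 0.049, 0], 0, 0.02], [[0.151, 0.056, 0], 0, 0.02], [[0.17, 0.063, 0], 0, 0.02], [[0.189, 0.07, 0], 0, 0.02], [[0.208, 0.078, 0], 0, 0.02], [[0.226, 0.085, 0], 0, 0.02], [[0.242, 0.091, 0], 0, 0.02], [[0.254, 0.095, 0], 0, 0.02], [[0.261, 0.098, 0], 0, 0.02], [[0.2646, 0.099, 0], 0, 0.02], [[0.2646, 0.099, 0], 0, 0.02], [[0.2646, 0.099, 0], 0, 0.02]]}}

```text
time_s: 20.9
position: [0.4885, -0.0241, 0.1867]
tool_rot: [[0.157, 0.988, -0.0], [0.988, -0.157, -0.0], [-0.0, -0.0, -1.0]]
ft_force: [-0.3, -1.1, -1.9]
grip_width: 0.0292
gripper_force: 80.3
```

Emit:
{"name": "drive_tool", "arguments": {"series": [[[0, 0, 0.01], 0, 0.02], [[0, 0, 0.025], 0, 0.02], [[0, 0, 0.042], 0, 0.02], [[0, 0, 0.058], 0, 0.02], [[0, 0, 0.07], 0, 0.02], [[0, 0, 0.078], 0, 0.02], [[0, 0, 0.082], 0, 0.02], [[0, 0, 0.082], 0, 0.02], [[0, 0, 0.082], 0, 0.02]]}}

```text
time_s: 21.8
position: [0.4889, -0.0239, 0.1051]
tool_rot: [[0.157, 0.988, 0.001], [0.988, -0.157, -0.0], [-0.0, 0.001, -1.0]]
ft_force: [-0.8, 0.4, -2.6]
grip_width: 0.0289
gripper_force: 80.2
```

```bash
python3 - <<'E'
from h import *
s=env.observe(); print(s["time_s"],np.round(s["position"],4),s["grip_width"],np.round(s["ft_force"],2))
d=cap("scene");P=cloud(d); np.savez("scene6.npz",img=d["img"],P=P)
R=cv2.Rodrigues(np.array(d["rvec"],float))[0]; print("cam",-R.T@np.array(d["tvec"]).reshape(3))
save("c7.png",cv2.resize(d["img"][200:320,260:400],None,fx=5,fy=5,interpolation=cv2.INTER_CUBIC))
for z0 in(.078,.083,.088,.093,.098,.103,.108):
    Q=P[sel(P,(.44,.535,-.075,.03),z0,z0+.005)]; print(z0,len(Q),np.round([np.median(Q[:,0]),np.median(Q[:,1]),Q[:,0].min(),Q[:,0].max(),Q[:,1].min(),Q[:,1].max()],4) if len(Q) else "")
E
```

```text
21.8 [ 0.4889 -0.0239  0.1051] 0.028901723341880087 [-0.77  0.4  -2.62]
cam [ 0.89261839 -0.56663889  0.73384536]
0.078 0 
0.083 16 [ 0.4923 -0.0395  0.4764  0.5064 -0.0423 -0.0216]
0.088 38 [ 0.4998 -0.0375  0.4762  0.5072 -0.0425 -0.0188]
0.093 64 [ 0.4966 -0.0323  0.4679  0.5065 -0.0424 -0.0065]
0.098 44 [ 0.4932 -0.0322  0.4744  0.5061 -0.0411 -0.0135]
0.103 1 [ 0.4817 -0.0378  0.4817  0.4817 -0.0378 -0.0378]
0.108 20 [ 0.4975 -0.0353  0.4722  0.5048 -0.0406 -0.0177]
```

View pics/c7.png

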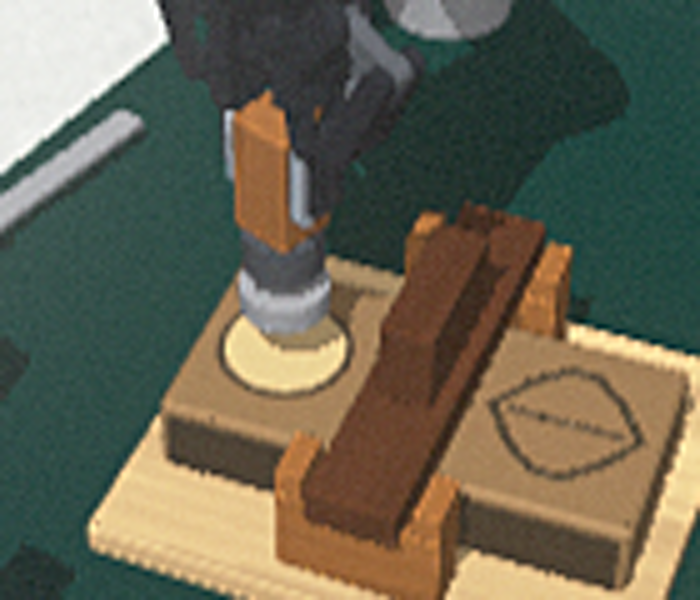

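The stamp hangs upright over the pale spot (foot at (285,310), spot at (285,350) in the crop). The cloud puts the foot's centre within about 1 mm of the spot's. I lower gently and then press.

Emit:
{"name": "drive_tool", "arguments": {"series": [[[0, 0, 0.004], 0, 0.02], [[0, 0, 0.009], 0, 0.02], [[0, 0, 0.014], 0, 0.02], [[0, 0, 0.018], 0, 0.02], [[0, 0, 0.021], 0, 0.02], [[0, 0, 0.0235], 0, 0.02], [[0, 0, 0.025], 0, 0.02], [[0, 0, 0.026], 0, 0.02], [[0, 0, 0.027], 0, 0.02], [[0, 0, 0.028], 0, 0.02], [[0, 0, 0.029], 0, 0.02], [[0, 0, 0.03], 0, 0.02], [[0, 0, 0.031], 0, 0.02], [[0, 0, 0.032], 0, 0.02], [[0, 0, 0.032], 0, 0.02]]}}

```text
time_s: 23.35
position: [0.4888, -0.0238, 0.073]
tool_rot: [[0.157, 0.988, 0.001], [0.988, -0.157, -0.0], [-0.0, 0.001, -1.0]]
ft_force: [-2.4, -0.1, 6.0]
grip_width: 0.0294
gripper_force: 81.2
```

Emit:
{"name": "drive_tool", "arguments": {"series": [[[0, 0, 0.0006], 0, 0.02], [[0, 0, 0.0012], 0, 0.02], [[0, 0, 0.0018], 0, 0.02], [[0, 0, 0.0022], 0, 0.02], [[0, 0, 0.0024], 0, 0.02], [[0, 0, 0.0024], 0, 0.02]]}}

```text
time_s: 23.95
position: [0.4888, -0.0238, 0.0709]
tool_rot: [[0.157, 0.988, 0.001], [0.988, -0.157, -0.0], [-0.0, 0.001, -1.0]]
ft_force: [-2.6, 0.6, 8.8]
grip_width: 0.0294
gripper_force: 81.4
```

Spring force is about 11.4 N, so roughly 7 mm in. I hold 1.5 s, then lift straight up.

Emit:
{"name": "drive_tool", "arguments": {"series": [[[0, 0, 0.0003], 0, 0.02], [[0, 0, 0.0003], 0, 0.02], [[0, 0, 0.0003], 0, 0.02], [[0, 0, 0.0003], 0, 0.02], [[0, 0, 0.0003], 0, 0.02], [[0, 0, 0.0003], 0, 0.02], [[0, 0, 0.0003], 0, 0.02], [[0, 0, 0.0003], 0, 0.02], [[0, 0, 0.0003], 0, 0.02], [[0, 0, 0.0003], 0, 0.02], [[0, 0, 0.0003], 0, 0.02], [[0, 0, 0.0003], 0, 0.02], [[0, 0, 0.0003], 0, 0.02], [[0, 0, 0.0003], 0, 0.02], [[0, 0, 0.0003], 0, 0.02]]}}

```text
time_s: 25.45
position: [0.4888, -0.0238, 0.0706]
tool_rot: [[0.156, 0.988, 0.001], [0.988, -0.156, -0.0], [-0.0, 0.001, -1.0]]
ft_force: [-3.9, 1.5, 9.0]
grip_width: 0.0289
gripper_force: 81.4
```

Emit:
{"name": "drive_tool", "arguments": {"series": [[[0, 0, -0.001], 0, 0.02], [[0, 0, -0.002], 0, 0.02], [[0, 0, -0.003], 0, 0.02], [[0, 0, -0.004], 0, 0.02], [[0, 0, -0.005], 0, 0.02], [[0, 0, -0.006], 0, 0.02], [[0, 0, -0.007], 0, 0.02], [[0, 0, -0.008], 0, 0.02], [[0, 0, -0.009], 0, 0.02], [[0, 0, -0.011], 0, 0.02], [[0, 0, -0.014], 0, 0.02], [[0, 0, -0.02], 0, 0.02], [[0, 0, -0.03], 0, 0.02], [[0, 0, -0.045], 0, 0.02], [[0, 0, -0.063], 0, 0.02], [[0, 0, -0.082], 0, 0.02], [[0, 0, -0.1], 0, 0.02], [[0, 0, -0.112], 0, 0.02], [[0, 0, -0.117], 0, 0.02], [[0, 0, -0.117], 0, 0.02]]}}

```text
time_s: 27.45
position: [0.4888, -0.0238, 0.1878]
tool_rot: [[0.157, 0.988, 0.001], [0.988, -0.157, -0.0], [-0.0, 0.002, -1.0]]
ft_force: [0.7, 0.8, -2.8]
grip_width: 0.0289
gripper_force: 80.2
```

```bash
python3 - <<'E'
from h import *
c=np.array([.5525,-.0036]);a=np.radians(13);Rm=np.array([[np.cos(a),np.sin(a)],[-np.sin(a),np.cos(a)]])
d=cap("scene")
for nm,q in(("before",np.load("scene5.npz")),("after",dict(img=d["img"],P=cloud(d)))):
    P=q["P"];im=q["img"].astype(int);L=(P[...,:2]-c)@Rm.T
    M=(P[...,2]>.047)&(P[...,2]<.0635)&(im.sum(-1)>430)&(L[...,0]<-.03)&(L[...,0]>-.1)&(np.abs(L[...,1])<.04)
    B=(np.abs(L[...,0])<.13)&(np.abs(L[...,1])<.06)&(P[...,2]>.047)&(P[...,2]<.0635)
    print(nm,"spot",M.sum(),np.round(L[M].mean(0)*1000,1),"blank",rect(np.c_[L[B],L[B][:,0]]))
    Q=P[sel(P,(.27,.42,-.34,-.2),.010,.021)];print("block",rect(Q))
    # block colour mask
    hsv=cv2.cvtColor(q["img"],cv2.COLOR_RGB2HSV)
    K=sel(P,(.27,.42,-.34,-.2),.010,.021)&(hsv[...,0]>10)&(hsv[...,0]<28)&(hsv[...,1]>60);print(rect(P[K]))
s=env.observe();print(np.round(s["position"],4),np.round(s["ft_force"],2),s["grip_width"])
E
```

```text
before spot 334 [-67.7  -5. ] blank (array([-2.6,  0.6]), array([209.5, 109.9]), 1.44, 2665)
block (array([ 345.1, -262.3]), array([91.8, 91.5]), 5.34, 1072)
(array([ 345.1, -262.3]), array([91.8, 91.5]), 5.34, 1034)
after spot 337 [-67.7  -4.9] blank (array([-2.5,  0.1]), array([209.3, 110. ]), 1.41, 2661)
block (array([ 344.6, -262.5]), array([92.2, 91. ]), 5.49, 1528)
(array([ 345.3, -262.5]), array([91. , 90.8]), 5.15, 1521)
[ 0.4885 -0.0237  0.1871] [-0.69  0.53 -3.63] 0.029236783116669947
```

The blank has not shifted (spot at (-67.7,-4.9) in the cradle frame before and after). Carry the stamp back to its block, centre ≈ (0.346,-0.263).

Emit:
{"name": "drive_tool", "arguments": {"series": [[[-0.003, -0.001, 0], 0, 0.02], [[-0.01, -0.004, 0], 0, 0.02], [[-0.022, -0.009, 0], 0, 0.02], [[-0.038, -0.015, 0], 0, 0.02], [[-0.056, -0.022, 0], 0, 0.02], [[-0.075, -0.03, 0], 0, 0.02], [[-0.094, -0.038, 0], 0, 0.02], [[-0.113, -0.045, 0], 0, 0.02], [[-0.132, -0.053, 0], 0, 0.02], [[-0.151, -0.06, 0], 0, 0.02], [[-0.17, -0.068, 0], 0, 0.02], [[-0.189, -0.076, 0], 0, 0.02], [[-0.206, -0.082, 0], 0, 0.02], [[-0.222, -0.089, 0], 0, 0.02], [[-0.237, -0.095, 0], 0, 0.02], [[-0.248, -0.099, 0], 0, 0.02], [[-0.255, -0.102, 0], 0, 0.02], [[-0.2587, -0.1035, 0], 0, 0.02], [[-0.2587, -0.1035, 0], 0, 0.02], [[-0.2587, -0.1035, 0], 0, 0.02]]}}

```text
time_s: 29.5
position: [0.346, -0.2627, 0.187]
tool_rot: [[0.156, 0.988, -0.0], [0.988, -0.156, 0.0], [0.0, -0.0, -1.0]]
ft_force: [-0.0, -0.7, -2.1]
grip_width: 0.0295
gripper_force: 80.2
```

Emit:
{"name": "drive_tool", "arguments": {"series": [[[0, 0, 0.01], 0, 0.02], [[0, 0, 0.025], 0, 0.02], [[0, 0, 0.045], 0, 0.02], [[0, 0, 0.065], 0, 0.02], [[0, 0, 0.085], 0, 0.02], [[0, 0, 0.103], 0, 0.02], [[0, 0, 0.118], 0, 0.02], [[0, 0, 0.129], 0, 0.02], [[0, 0, 0.137], 0, 0.02], [[0, 0, 0.142], 0, 0.02], [[0, 0, 0.145], 0, 0.02], [[0, 0, 0.147], 0, 0.02], [[0, 0, 0.148], 0, 0.02], [[0, 0, 0.148], 0, 0.02], [[0, 0, 0.148], 0, 0.02]]}}

```text
time_s: 31.0
position: [0.346, -0.2632, 0.0392]
tool_rot: [[0.157, 0.988, 0.0], [0.988, -0.157, -0.0], [-0.0, 0.0, -1.0]]
ft_force: [-0.0, -0.1, -2.6]
grip_width: 0.0291
gripper_force: 80.2
```

Emit:
{"name": "drive_tool", "arguments": {"series": [[[0, 0, 0.0005], 0, 0.02], [[0, 0, 0.001], 0, 0.02], [[0, 0, 0.0015], 0, 0.02], [[0, 0, 0.002], 0, 0.02], [[0, 0, 0.0022], 0, 0.02], [[0, 0, 0.0022], 0, 0.02]]}}

```text
time_s: 31.6
position: [0.3459, -0.2631, 0.037]
tool_rot: [[0.157, 0.988, 0.0], [0.988, -0.157, -0.0], [-0.0, 0.0, -1.0]]
ft_force: [-0.6, 0.2, 2.6]
grip_width: 0.0293
gripper_force: 80.4
```

Emit:
{"name": "drive_tool", "arguments": {"series": [[[0, 0, -0.0005], 0, 0.02], [[0, 0, -0.0005], 0, 0.03], [[0, 0, -0.0005], 0, 0.034], [[0, 0, -0.0005], 0, 0.04], [[0, 0, -0.0005], 0, 0.05], [[0, 0, -0.0005], 0, 0.06], [[0, 0, -0.0005], 0, 0.06], [[0, 0, -0.01], 0, 0.06], [[0, 0, -0.025], 0, 0.06], [[0, 0, -0.045], 0, 0.06], [[0, 0, -0.07], 0, 0.06], [[0, 0, -0.1], 0, 0.06], [[0, 0, -0.13], 0, 0.06], [[0, 0, -0.15], 0, 0.06], [[0, 0, -0.16], 0, 0.06], [[0, 0, -0.16], 0, 0.06]]}}

```text
time_s: 33.2
position: [0.3461, -0.2633, 0.1979]
tool_rot: [[0.157, 0.988, 0.001], [0.988, -0.157, -0.002], [-0.002, 0.002, -1.0]]
ft_force: [0.6, 0.4, -0.6]
grip_width: 0.0604
gripper_force: 0.0
```

```bash
python3 - <<'E'
from h import *
s=env.observe(); print(s["time_s"],np.round(s["position"],4),s["grip_width"],np.round(s["ft_force"],2))
d=cap("scene"); P=cloud(d); save("fin.png",d["img"])
Q=P[sel(P,(.29,.40,-.32,-.22),.112,.13)]; print("stamp top",rect(Q),np.median(Q[:,2]))
c=np.array([.5513,-.0041]);a=np.radians(13);Rm=np.array([[np.cos(a),np.sin(a)],[-np.sin(a),np.cos(a)]])
L=(P[...,:2]-c)@Rm.T
rib=(np.abs(L[...,0])<.03)&(np.abs(L[...,1])<.05)&(P[...,2]>.105)&(P[...,2]<.125);q=L[rib];print("rib",rect(np.c_[q,q[:,0]]))
E
```

```text
33.2 [ 0.3461 -0.2633  0.1979] 0.060408308177036685 [ 0.62  0.44 -0.59]
stamp top (array([ 345.3, -262.6]), array([31.3, 29.7]), -9.92, 228) 0.12070975432499964
rib (array([-0. , -0.1]), array([70.4, 24.8]), 89.6, 347)
```

View pics/fin.png

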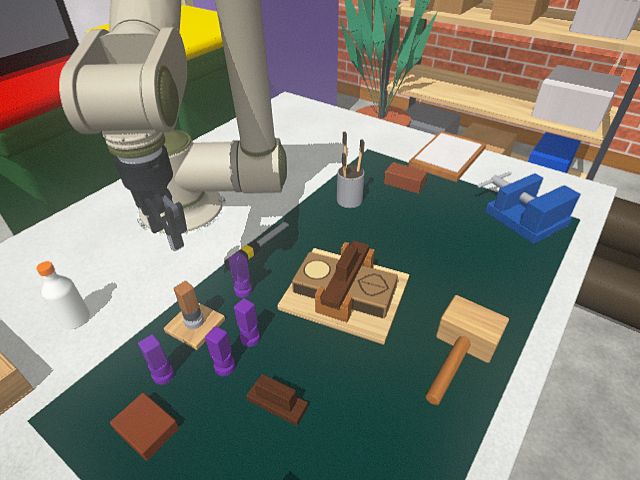

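The picture shows the stamp upright on its block at (190,308), the bar seated across the cradle at (345,280), and the short bar, offcuts and purple look-alikes untouched. The gripper is clear of everything. Handing in.

```bash
python3 -c "
from rig import env
print(env.close_job())"
```

```text
the job is handed in; nothing more can be done
None
```

I seated the long bar flat and square in both saddles, pressed the stamp on the pale spot to about 7 mm (judged from roughly 11.5 N of wrist force) for over a second, lifted it straight, stood it upright on its block, and handed the job in at about 33 s; no verdict was returned.

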